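# Set the unmarked feed selector by its clicks and lock it

## Robot

A 6-joint arm with a two-finger parallel gripper is mounted at the origin on a cart in front of the work surface, level with it; the furniture and walls round the work are solid. World frame = base frame: x ahead of the robot, y to its left, z up, the work surface at z = 0. Lengths are in m, angles in degrees, forces in N, time in s.
With the tool pointing down it reaches from about 0.25 to 0.725 m from the base axis. Payload 9.7 kg.
Tool frame: the origin (TCP) lies at the very end of the fingers, on their centre line; the grasp point (between the pads) lies 19 mm behind it (bot.grip_depth is the distance from the TCP to the grasp point, in m); z points along the fingers, y is the direction in which the jaws open and shut (so a half turn about z gives the same grasp; the last joint's range is limited). The gripper opens to 85 mm and grips with 20 to 120 N. Pads are 22 mm wide; open, the fingers measure 114 mm over their backs; the gripper's body (76 mm by 85 mm) begins 54 mm behind the grasp point. The pads swing forward as they close: fully open they stand 13 mm farther back than shut.
Start: joints at [63.14, 4.979, 10.078, 95.1, 0, 90], TCP at [0.248, 0.491, 0.231] pointing down, gripper open.
Joint ranges: [-179.16, 179.16], [-48.56, 103.87], [-65.8, 70.77], [-126.05, 130.52], [-82.76, 87.17], [-180, 180]. Speed limits (degrees/s): [127.2, 127.2, 147.25, 180, 180, 180].

## Interface

Orientations are given as [roll, pitch, yaw] about the fixed x, y, z axes, in that order (R = Rz(yaw) Ry(pitch) Rx(roll)).
In Python, from workcell import bot, viewer gives the robot as it stands.
- The arm moves only by the tool arm_command, never from a script. Its argument "motion" is a list of rows, each a list of 3 entries, a list of its own where there are three numbers: the opening, from 0 (shut) to 1 (fully open), then the shift along the tool's x, y, z in units of 60 mm (1.0 is 60 mm), then the turn, a rotation vector about the tool's x, y, z in units of 6 degrees (1.0 is 6 degrees). A call has 1 to 12 rows; each row shifts and turns the commanded pose from where the row before left it, along the tool's axes as they then stand; what a row does not reach is not made up. A row lasts 1/8 s, in which the tool goes at most 62.5 mm and 10.7 degrees, less where a joint would pass 70% of its speed; a pose out of reach is approached as far as the arm can. A call is refused whole if a number of a shift passes 1 or a number of a turn 1, either way. A call with a gripper value outside its range is refused whole. The fingers move at their own pace and stop on an object; "newtons" is the grip in N (left out, the last holds). Time passes only in rows, so rows that do not move let the fingers close. It gives the time, the measured TCP pose, the force and the opening at its end, in the units of the state.
- bot.get_obs(): the state, without advancing time (a new reading comes with each control period).
- viewer.camera(name): name is "side" or "top"; returns the picture (480x640x3 uint8, blue, green, red); there is no depth.
- viewer.calibration(name): a dict with "fx", "fy", "cx", "cy" (pixels), "T" (4x4, takes a point from camera to world coordinates). Camera axes: x right, y down, z forward; pixel columns grow to the right and rows downward; lengths in m; the calibration is good to about 2 mm. A picture is of the moment at which its call begins. calibration takes no time and is no camera call.
- bot.job_done(): hands the job in, once; it reports no verdict.
The state is a dict: "time": time; "q": joint angles; "qd": joint speeds; "joint_efforts": joint torques, N m; "ee_pos": TCP position; "tcp_rot": TCP orientation; "wrist_force": force on the tool from outside, world axes, zero at the start; "torque": the same for the moment, N m; "opening": finger opening in m.
Only numpy, scipy, OpenCV 4.12 (cv2) and the standard library are available. Lean on these libraries where they do the work, as an engineer would, in place of code of your own. Each camera call takes 0.05 s, during which the arm holds its last target.

## Task

Set the unmarked feed selector on the grey gearbox to its third feed: swing the crank lever gently anticlockwise (seen from above) until it rests on its end stop, then turn it clockwise exactly three clicks and let it settle in that notch. Then push the round lock button on top of the gearbox fully down. Do not force the end stop and leave the other things on the bench where they lie.

Things in the scene. Friction and masses are not known exactly. Their poses are not given: they have to be found in the camera images.
- gearbox: Grey cast box, 146 x 150 mm and 55 mm high, on a dark 150 x 200 mm foot flange, bolted to the bench at any yaw within 0.35 rad. Origin: centre of its underside. z up, and at zero yaw x points away from the robot. The selector lever sweeps the robot's side (-x) of its top, the lock button is on the far side (+x).
- hub (a point): Point on the selector's upright axis, in the middle of the gearbox top, 55 mm over the bench. The steel lever hub here is 30 mm across and reaches 80 mm over the bench. The lever has seven rest positions over about 110 degrees: the first on the hard end stop at the anticlockwise end (seen from above), then six clicks clockwise. It starts in one of the last four.
- lever_mid (a point): Middle of the top of the flat lever arm (16 mm wide, top 71 mm over the bench), half-way from hub to grip. Clicks are unequal (14 to 22 degrees) and the end stop's direction differs by 17 degrees either way between runs, so angles do not tell the position. A spring ball resists with 3 to 7 N at the grip up to about half-way between notches, then pulls the lever on into the next.
- handle (a point): Centre of the black upright round grip on the lever's end: 94 mm over the bench, 19 mm across, from 73 to 113 mm over the bench; 65 mm from the hub's axis. It spins freely on its pin, so it can be gripped and led round with the wrist still, or pushed from the side. On the end stop about 10 N at the grip is plenty; over 25 N there damages it.
- lock_top (a point): Centre of the top face of the lock button: black, round, 26 mm in diameter, its top 80 mm over the bench when up and 72 mm when fully down; on the gearbox top, 54 mm from hub along hub's +x. It moves straight down by 8 mm against about 4 N of friction and stays where it is left.
- lock (a joint): Lock button's travel in m: 0 up (as at the start), 0.008 fully down.
- tape_roll: Bystander: black insulating tape roll, 64 mm across, 20 mm high; origin at the centre of its underside.
- bolt_a: Bystander: steel bolt with nut lying on the bench, 21 x 68 x 21 mm; origin at the centre of its underside.
- tape_measure: Bystander: yellow tape measure, 67 x 84 x 29 mm; origin at the centre of its underside.
- spanner_17: Bystander: combination spanner, 34 x 214 x 9 mm, along its y; origin at the centre of its underside.

How it is judged:
By the outcome, as a careful person would: the job done as asked, in the order asked, and still so for the second after the job is handed in, with the robot touching nothing.
It also fails if it takes over 72 s, if anything falls off the work surface, if the arm or the gripper's body presses on something with over 40 N, if the wrist force passes 120 N, or if a joint passes its speed limit or range.

## Working session

There is one attempt and no reset: what is moved stays moved. The work goes in short steps, Python scripts to look and compute and a tool call to move; the robot and the scene stay as the last step left them, time stands still between calls to the robot, and variables do not carry over. Pictures are saved under pics/ and viewed, and the job is handed in when it is done.

Besides the shell and the picture viewer there is one more tool, called after ">>>" in YAML: its name, and indented under it one key for each argument. arm_command: Moves the arm, as the interface text tells. Its arguments: {"type":"object","properties":{"motion":{"type":"array"},"newtons":{"type":"number"}},"required":["motion"]}

```bash
ls; mkdir -p pics
python3 - <<'E'
from workcell import bot, viewer
import cv2
print(bot.get_obs())
for n in("top","side"):
    cv2.imwrite(f"pics/{n}0.png",viewer.camera(n)); print(viewer.calibration(n))
E
```

```text
pics
{'time': 0.0, 'q': array([ 6.31407943e+01,  5.01157973e+00,  1.00343403e+01,  9.50996055e+01,
       -7.82746687e-04,  8.99986107e+01]), 'qd': array([ 0.0823494 ,  0.09009016, -0.04930024,  0.00142011,  0.00488809,
       -0.03255109]), 'joint_efforts': array([ 2.64500068e-04, -5.20389569e+01,  4.64802825e+01,  1.61802757e-02,
        1.24253742e-05, -2.45913600e-05]), 'ee_pos': array([0.24838942, 0.49045886, 0.23057745]), 'tcp_rot': array([-1.79923155e+02,  7.80882600e-04,  1.53142185e+02]), 'wrist_force': array([-0.14873251, -0.88926224,  0.17438572]), 'torque': array([-0.00282052,  0.02123099, -0.02382478]), 'opening': 0.08539493510568344}
{'fx': 529.727196163517, 'fy': 529.727196163517, 'cx': 318.78991480850317, 'cy': 237.85451334895518, 'T': array([[-0.00390198, -0.99366824,  0.11228629,  0.43679189],
       [-0.99985773,  0.00571947,  0.01586866, -0.09805471],
       [-0.0164104 , -0.1122084 , -0.99354918,  1.08497173],
       [ 0.        ,  0.        ,  0.        ,  1.        ]])}
{'fx': 487.7624470379456, 'fy': 487.7624470379456, 'cx': 324.20702521835824, 'cy': 235.8238410172394, 'T': array([[-0.9867392 , -0.11286541,  0.11664968,  0.4529443 ],
       [-0.16195599,  0.6369313 , -0.75371664,  0.58233935],
       [ 0.01077071, -0.76261387, -0.64676431,  0.67660296],
       [ 0.        ,  0.        ,  0.        ,  1.        ]])}
```

View pics/top0.png

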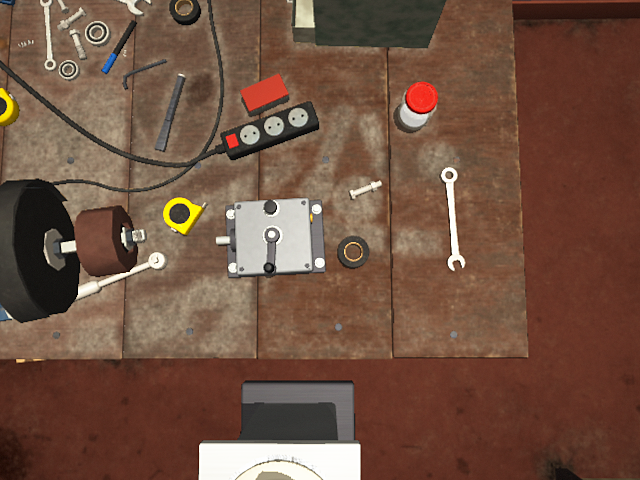

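View pics/side0.png

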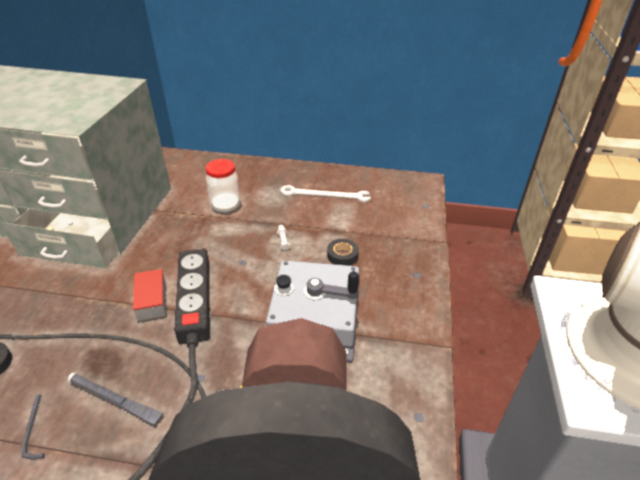

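```bash
cat > h.py <<'E'
from workcell import bot, viewer
import cv2, numpy as np
def ray(n,u,v):
    c=viewer.calibration(n);T=c["T"]
    return T[:3,3],T[:3,:3]@np.array([(u-c["cx"])/c["fx"],(v-c["cy"])/c["fy"],1])
def onz(n,u,v,z):
    o,d=ray(n,u,v);return o+d*(z-o[2])/d[2]
def proj(n,p):
    c=viewer.calibration(n);T=c["T"];q=T[:3,:3].T@(np.array(p)-T[:3,3])
    return c["fx"]*q[0]/q[2]+c["cx"],c["fy"]*q[1]/q[2]+c["cy"]
def crop(n,img,name,x0,y0,w,h,k):
    cv2.imwrite("pics/"+name,cv2.resize(img[y0:y0+h,x0:x0+w],None,fx=k,fy=k,interpolation=cv2.INTER_CUBIC))
def blobs(n,img,x0,y0,x1,y1,thr=45,amin=40):
    m=np.zeros(img.shape[:2],np.uint8); m[y0:y1,x0:x1]=(img[y0:y1,x0:x1].max(2)<thr)
    k,l,s,c=cv2.connectedComponentsWithStats(m)
    return [(c[i].round(2),s[i]) for i in range(1,k) if s[i][4]>=amin]
E
python3 - <<'E'
from h import *
t=cv2.imread("pics/top0.png");s=cv2.imread("pics/side0.png")
crop("top",t,"topc0.png",215,185,120,100,6)
crop("side",s,"sidec0.png",260,240,120,100,6)
for b in blobs("top",t,240,195,305,276): print(b)
for b in blobs("side",s,265,262,365,310,60): print(b)
E
```

```text
(array([269.16, 268.14]), array([264, 263,  10,  11,  49], dtype=int32))
(array([343.3 , 262.48]), array([332, 262,  22,   3,  40], dtype=int32))
(array([352.88, 284.19]), array([349, 276,   9,  18, 143], dtype=int32))
```

View pics/topc0.png

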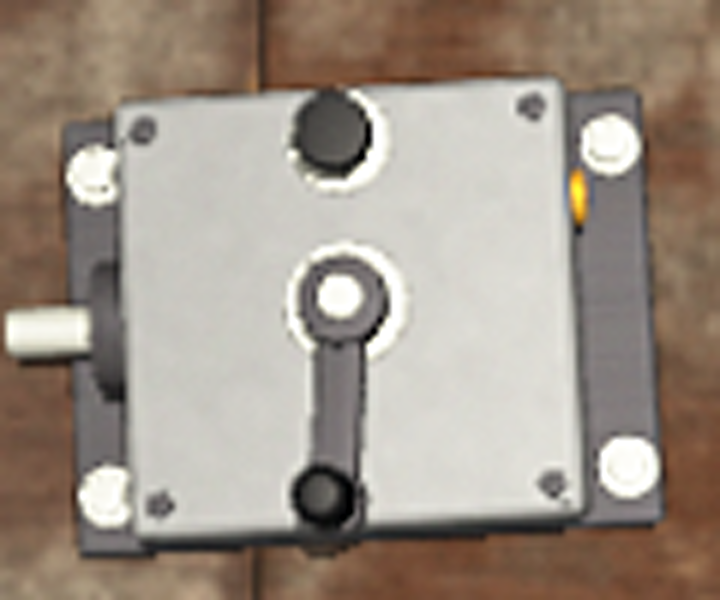

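View pics/sidec0.png

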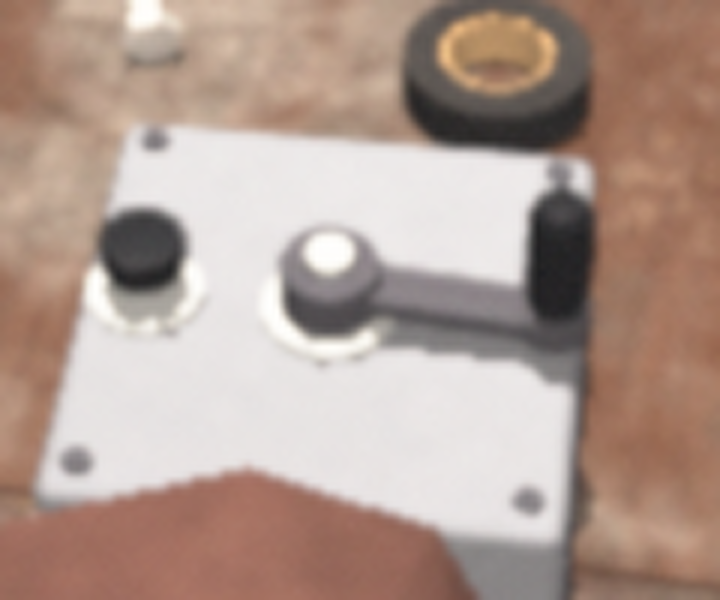

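Run:
```python
from h import *
f=lambda a,b:(a/6+215-.4,b/6+185-.4)
g=lambda a,b:(a/6+260-.4,b/6+240-.4)
hub=onz("top",*f(341,296),.081);lock=onz("top",*f(332,131),.08);han=onz("top",*f(323,494),.113)
for n,p in(("hub",hub),("lock",lock),("han",han)): print(n,p.round(4))
print("side",onz("side",*g(329,252),.081),onz("side",*g(144,232),.08),onz("side",*g(558,200),.113))
cs=[onz("top",*f(*c),.055)for c in((120,102),(557,80),(580,515),(140,535))]
print(np.round(cs,4),np.mean(cs,0))
e=cs[0]-cs[3];print([np.degrees(np.arctan2(*(v)[1::-1])) for v in(cs[0]-cs[3],cs[1]-cs[2],lock-hub,han-hub)],np.linalg.norm((lock-hub)[:2]),np.linalg.norm((han-hub)[:2]))
print(proj("top",bot.get_obs()["ee_pos"]),proj("side",bot.get_obs()["ee_pos"]))
```

```text
hub [0.5583 0.0085 0.081 ]
lock [0.6118 0.0118 0.08  ]
han [0.4934 0.0103 0.113 ]
side [0.55724364 0.00982529 0.081     ] [0.61084437 0.01014243 0.08      ] [0.49346341 0.01030988 0.113     ]
[[ 0.6263  0.0846  0.055 ]
 [ 0.6326 -0.0595  0.055 ]
 [ 0.4895 -0.0667  0.055 ]
 [ 0.4837  0.0761  0.055 ]] [0.55805735 0.00862802 0.055     ]
[np.float64(3.412268764177427), np.float64(2.8968415681026483), np.float64(3.5600349982827444), np.float64(178.45505744916522)] 0.05357102517704468 0.06496705456844269
(np.float64(-44.28186896327685), np.float64(419.1175478625749)) (np.float64(633.8070575685937), np.float64(680.988722368159))
```

>>> arm_command:
  motion:
    - [0.5, [-0.35, -0.5, 0.02], [0, 0, 0]]
    - [0.5, [-0.35, -0.5, 0.02], [0, 0, 0]]
    - [0.5, [-0.35, -0.5, 0.02], [0, 0, 0]]
    - [0.5, [-0.35, -0.5, 0.02], [0, 0, 0]]
    - [0.5, [-0.35, -0.5, 0.02], [0, 0, 0]]
    - [0.5, [-0.35, -0.5, 0.02], [0, 0, 0]]
    - [0.5, [-0.35, -0.5, 0.02], [0, 0, 0]]
    - [0.5, [-0.35, -0.5, 0.02], [0, 0, 0]]
    - [0.5, [0, 0, 0], [0, 0, -1]]
    - [0.5, [0, 0, 0], [0, 0, -1]]
    - [0.5, [0, 0, 0], [0, 0, -1]]
    - [0.5, [0, 0, 0], [0, 0, -1]]

```text
time: 1.6
ee_pos: [0.2898, 0.2005, 0.2215]
tcp_rot: [-180.0, -0.0, 177.3]
wrist_force: [0.3, 0.8, -0.1]
opening: 0.043
```

Run:
```python
from h import *
o=bot.get_obs();print(o)
```

```text
{'time': 1.6, 'q': array([ 3.46771060e+01, -2.20140144e+01, -1.47634581e+01,  9.72766587e+01,
        9.46723485e-04,  3.73480324e+01]), 'qd': array([ 9.40739608e-02,  1.81171363e-01,  1.03476123e-01, -8.28718165e-02,
       -4.37333099e-02, -4.76837431e+01]), 'joint_efforts': array([-6.06240286e-02, -2.23981494e+01,  4.61708128e+01,  7.22610726e-03,
       -1.40234632e-03,  1.38418011e+00]), 'ee_pos': array([0.2898276 , 0.20052059, 0.22145983]), 'tcp_rot': array([-1.79984917e+02, -2.13248850e-02,  1.77329071e+02]), 'wrist_force': array([ 0.34297416,  0.8000797 , -0.10206528]), 'torque': array([ 0.0128604 , -0.07880258,  0.02446957]), 'opening': 0.043041153816477364}
```

>>> arm_command:
  motion:
    - [0.5, [-0.443, -0.375, 0.1], [0, 0, 0]]
    - [0.5, [-0.443, -0.375, 0.1], [0, 0, 0]]
    - [0.5, [-0.443, -0.375, 0.1], [0, 0, 0]]
    - [0.5, [-0.443, -0.375, 0.1], [0, 0, 0]]
    - [0.5, [-0.443, -0.375, 0.1], [0, 0, 0]]
    - [0.5, [-0.443, -0.375, 0.1], [0, 0, 0]]
    - [0.5, [-0.443, -0.375, 0.1], [0, 0, 0]]
    - [0.5, [-0.443, -0.375, 0.1], [0, 0, 0]]
    - [0.5, [0, 0, 0], [0, 0, 0]]
    - [0.5, [0, 0, 0], [0, 0, 0]]

```text
time: 2.85
ee_pos: [0.4929, 0.0104, 0.1735]
tcp_rot: [180.0, -0.1, 177.1]
wrist_force: [0.6, 0.9, 0.8]
opening: 0.0427
```

Run:
```python
from h import *
o=bot.get_obs();print(o["ee_pos"],o["tcp_rot"])
s=viewer.camera("side");crop("side",s,"s1.png",260,200,160,120,5)
```

```text
[0.49288928 0.0104218  0.1734659 ] [ 1.79993201e+02 -5.55729235e-02  1.77122713e+02]
```

View pics/s1.png

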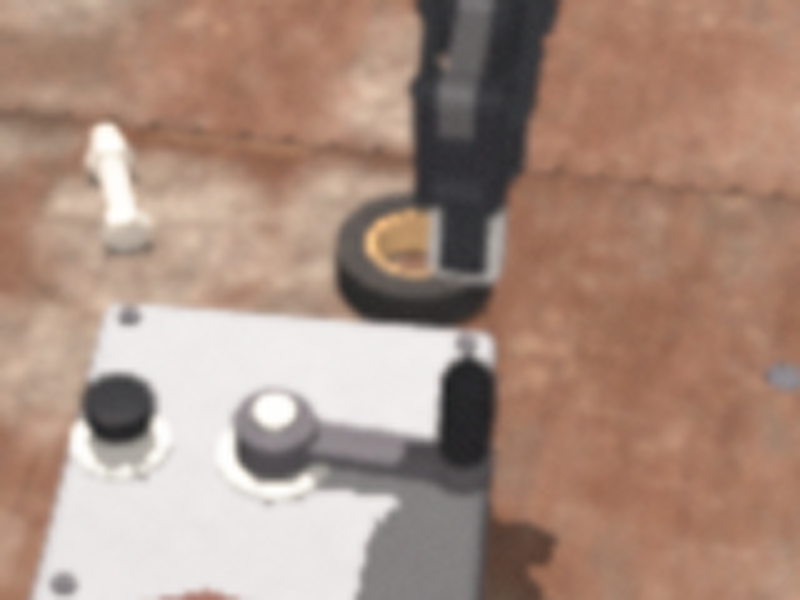

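>>> arm_command:
  motion:
    - [0.5, [0, 0, 0.31], [0, 0, 0]]
    - [0.5, [0, 0, 0.31], [0, 0, 0]]
    - [0.5, [0, 0, 0.31], [0, 0, 0]]
    - [0.5, [0, 0, 0.31], [0, 0, 0]]
    - [0.5, [0, 0, 0.31], [0, 0, 0]]
    - [0.5, [0, 0, 0], [0, 0, 0]]
    - [0.1, [0, 0, 0], [0, 0, 0]]
    - [0.1, [0, 0, 0], [0, 0, 0]]
    - [0.1, [0, 0, 0], [0, 0, 0]]
    - [0.1, [0, 0, 0], [0, 0, 0]]
  newtons: 25

```text
time: 4.15
ee_pos: [0.4937, 0.0103, 0.0813]
tcp_rot: [180.0, 0.1, 177.1]
wrist_force: [-1.1, -0.0, 4.2]
opening: 0.0181
```

Run:
```python
from h import *
o=bot.get_obs();print(o["ee_pos"],o["tcp_rot"],o["wrist_force"],o["opening"])
```

```text
[0.49367732 0.01030481 0.08132532] [1.79992870e+02 5.97824721e-02 1.77141566e+02] [-1.12721656 -0.01539242  4.24937516] 0.018077216742086327
```

>>> arm_command:
  motion:
    - [0.1, [-0.003, -0.0566, 0], [0, 0, -0.5]]
    - [0.1, [-0.003, -0.0566, 0], [0, 0, -0.5]]
    - [0.1, [-0.003, -0.0566, 0], [0, 0, -0.5]]
    - [0.1, [-0.003, -0.0566, 0], [0, 0, -0.5]]

```text
time: 4.65
ee_pos: [0.4949, -0.0031, 0.0813]
tcp_rot: [180.0, 0.1, -170.7]
wrist_force: [0.7, 1.0, 3.8]
opening: 0.018
```

>>> arm_command:
  motion:
    - [0.1, [-0.003, -0.0566, 0], [0, 0, -0.5]]
    - [0.1, [-0.003, -0.0566, 0], [0, 0, -0.5]]

```text
time: 4.9
ee_pos: [0.4966, -0.0097, 0.0813]
tcp_rot: [180.0, 0.1, -164.8]
wrist_force: [0.9, 3.5, 3.3]
opening: 0.018
```

>>> arm_command:
  motion:
    - [0.1, [-0.003, -0.0566, 0], [0, 0, -0.5]]
    - [0.1, [-0.003, -0.0566, 0], [0, 0, -0.5]]

```text
time: 5.15
ee_pos: [0.4987, -0.0154, 0.0812]
tcp_rot: [179.9, 0.1, -158.7]
wrist_force: [1.0, 4.7, 3.2]
opening: 0.0179
```

>>> arm_command:
  motion:
    - [0.1, [-0.003, -0.0566, 0], [0, 0, -0.5]]
    - [0.1, [-0.003, -0.0566, 0], [0, 0, -0.5]]

```text
time: 5.4
ee_pos: [0.5021, -0.0221, 0.0813]
tcp_rot: [-180.0, 0.1, -152.7]
wrist_force: [2.2, 2.2, 2.2]
opening: 0.018
```

>>> arm_command:
  motion:
    - [0.1, [-0.001, -0.0284, 0], [0, 0, -0.25]]
    - [0.1, [-0.001, -0.0284, 0], [0, 0, -0.25]]

```text
time: 5.65
ee_pos: [0.5037, -0.0252, 0.0811]
tcp_rot: [-180.0, 0.1, -149.8]
wrist_force: [4.3, 2.9, 2.2]
opening: 0.0177
```

>>> arm_command:
  motion:
    - [0.1, [-0.001, -0.0284, 0], [0, 0, -0.25]]
    - [0.1, [-0.001, -0.0284, 0], [0, 0, -0.25]]

```text
time: 5.9
ee_pos: [0.5056, -0.0279, 0.0811]
tcp_rot: [-180.0, 0.1, -146.8]
wrist_force: [5.5, 3.9, 2.6]
opening: 0.0178
```

>>> arm_command:
  motion:
    - [0.1, [-0.001, -0.0284, 0], [0, 0, -0.25]]
    - [0.1, [-0.001, -0.0284, 0], [0, 0, -0.25]]

```text
time: 6.15
ee_pos: [0.5073, -0.0303, 0.081]
tcp_rot: [180.0, 0.1, -143.8]
wrist_force: [2.8, 7.0, 2.9]
opening: 0.018
```

>>> arm_command:
  motion:
    - [0.1, [-0.006, -0.019, 0], [0, 0, -0.167]]

```text
time: 6.28
ee_pos: [0.5079, -0.0309, 0.081]
tcp_rot: [179.9, 0.1, -142.8]
wrist_force: [0.1, 6.3, 5.4]
opening: 0.0181
```

>>> arm_command:
  motion:
    - [0.1, [-0.006, -0.019, 0], [0, 0, -0.167]]

```text
time: 6.4
ee_pos: [0.5085, -0.0315, 0.081]
tcp_rot: [179.9, 0.0, -141.8]
wrist_force: [-2.2, 7.0, 7.2]
opening: 0.0181
```

>>> arm_command:
  motion:
    - [0.1, [-0.001, -0.019, 0], [0, 0, -0.167]]

```text
time: 6.52
ee_pos: [0.5088, -0.0321, 0.0809]
tcp_rot: [179.8, 0.0, -140.8]
wrist_force: [-3.8, 8.9, 7.9]
opening: 0.0179
```

>>> arm_command:
  motion:
    - [0.1, [-0.001, -0.019, 0], [0, 0, -0.167]]

```text
time: 6.65
ee_pos: [0.5099, -0.0332, 0.081]
tcp_rot: [179.9, 0.0, -139.8]
wrist_force: [-1.3, 7.2, 6.3]
opening: 0.0175
```

>>> arm_command:
  motion:
    - [0.1, [-0.001, -0.019, 0], [0, 0, -0.167]]

```text
time: 6.78
ee_pos: [0.5108, -0.0342, 0.081]
tcp_rot: [179.9, 0.0, -138.8]
wrist_force: [-0.1, 5.6, 5.4]
opening: 0.0182
```

>>> arm_command:
  motion:
    - [0.1, [-0.001, -0.019, 0], [0, 0, -0.167]]

```text
time: 6.9
ee_pos: [0.5116, -0.035, 0.081]
tcp_rot: [179.9, 0.0, -137.8]
wrist_force: [-1.1, 4.8, 6.7]
opening: 0.0181
```

>>> arm_command:
  motion:
    - [0.1, [-0.001, -0.019, 0], [0, 0, -0.167]]

```text
time: 7.02
ee_pos: [0.5126, -0.036, 0.0811]
tcp_rot: [180.0, 0.1, -136.8]
wrist_force: [0.2, 5.8, 5.2]
opening: 0.0179
```

>>> arm_command:
  motion:
    - [0.1, [-0.001, -0.019, 0], [0, 0, -0.167]]

```text
time: 7.15
ee_pos: [0.5136, -0.0369, 0.0811]
tcp_rot: [180.0, 0.1, -135.8]
wrist_force: [0.8, 3.6, 4.7]
opening: 0.0179
```

>>> arm_command:
  motion:
    - [0.1, [-0.001, -0.019, 0], [0, 0, -0.167]]

```text
time: 7.28
ee_pos: [0.5146, -0.0379, 0.081]
tcp_rot: [-180.0, 0.0, -134.8]
wrist_force: [2.0, 4.0, 4.8]
opening: 0.0182
```

>>> arm_command:
  motion:
    - [0.1, [-0.001, -0.019, 0], [0, 0, -0.167]]

```text
time: 7.4
ee_pos: [0.5155, -0.0387, 0.0811]
tcp_rot: [-180.0, 0.0, -133.8]
wrist_force: [1.4, 4.1, 4.8]
opening: 0.0182
```

>>> arm_command:
  motion:
    - [0.1, [-0.001, -0.019, 0], [0, 0, -0.167]]

```text
time: 7.52
ee_pos: [0.5164, -0.0395, 0.081]
tcp_rot: [-180.0, 0.0, -132.8]
wrist_force: [3.9, 4.3, 5.3]
opening: 0.0182
```

>>> arm_command:
  motion:
    - [0.1, [-0.001, -0.019, 0], [0, 0, -0.167]]

```text
time: 7.65
ee_pos: [0.5174, -0.0403, 0.081]
tcp_rot: [-180.0, 0.0, -131.8]
wrist_force: [3.4, 3.2, 5.3]
opening: 0.0182
```

>>> arm_command:
  motion:
    - [0.1, [-0.003, -0.019, 0], [0, 0, -0.167]]
    - [0.1, [-0.003, -0.019, 0], [0, 0, -0.167]]

```text
time: 7.9
ee_pos: [0.5192, -0.0416, 0.081]
tcp_rot: [-180.0, 0.0, -129.8]
wrist_force: [3.3, 3.4, 5.4]
opening: 0.0182
```

>>> arm_command:
  motion:
    - [0.1, [-0.001, -0.019, 0], [0, 0, -0.167]]

```text
time: 8.02
ee_pos: [0.52, -0.0422, 0.081]
tcp_rot: [-180.0, 0.0, -128.8]
wrist_force: [1.4, 4.1, 6.4]
opening: 0.0182
```

>>> arm_command:
  motion:
    - [0.1, [-0.001, -0.019, 0], [0, 0, -0.167]]

```text
time: 8.15
ee_pos: [0.5205, -0.0426, 0.0809]
tcp_rot: [180.0, 0.0, -127.8]
wrist_force: [-1.6, 5.9, 7.6]
opening: 0.018
```

>>> arm_command:
  motion:
    - [0.1, [-0.001, -0.019, 0], [0, 0, -0.167]]

```text
time: 8.28
ee_pos: [0.5209, -0.043, 0.0808]
tcp_rot: [179.9, 0.0, -126.7]
wrist_force: [-3.9, 7.5, 9.3]
opening: 0.0182
```

>>> arm_command:
  motion:
    - [0.1, [-0.001, -0.019, 0], [0, 0, -0.167]]

```text
time: 8.4
ee_pos: [0.5213, -0.0433, 0.0808]
tcp_rot: [179.8, 0.0, -125.7]
wrist_force: [-6.7, 9.7, 10.8]
opening: 0.0179
```

>>> arm_command:
  motion:
    - [0.1, [0, 0, 0], [0, 0, 0]]

```text
time: 8.52
ee_pos: [0.5212, -0.0433, 0.0808]
tcp_rot: [179.8, 0.0, -125.7]
wrist_force: [-6.3, 8.3, 10.5]
opening: 0.0183
```

>>> arm_command:
  motion:
    - [0.1, [-0.001, -0.019, 0], [0, 0, -0.167]]
    - [0.1, [0, 0, 0], [0, 0, 0]]

```text
time: 8.78
ee_pos: [0.5216, -0.0436, 0.0807]
tcp_rot: [179.7, 0.0, -124.7]
wrist_force: [-9.5, 10.8, 12.6]
opening: 0.0183
```

Run:
```python
from h import *
s=viewer.camera("side");crop("side",s,"s2.png",260,200,160,120,5)
s=viewer.camera("top");crop("top",s,"t2.png",215,185,120,100,6)
```

```text
(no output)
```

View pics/s2.png

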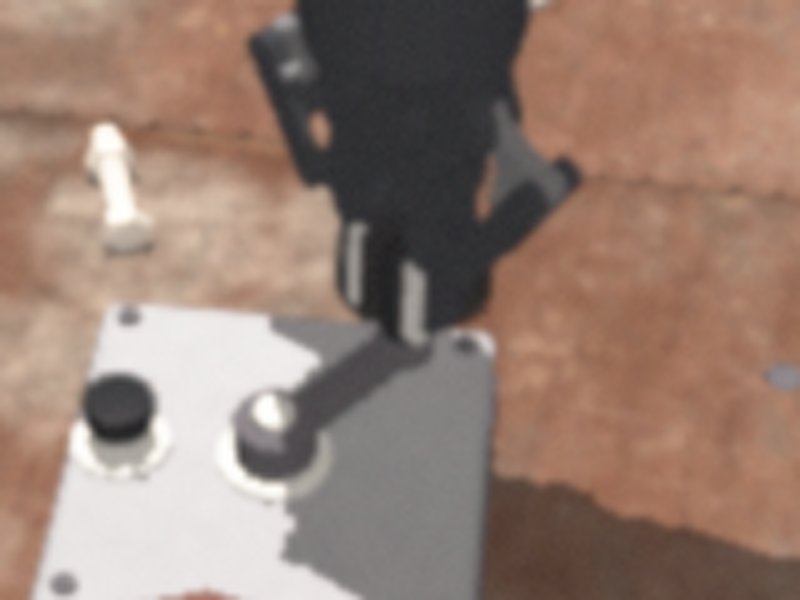

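View pics/t2.png

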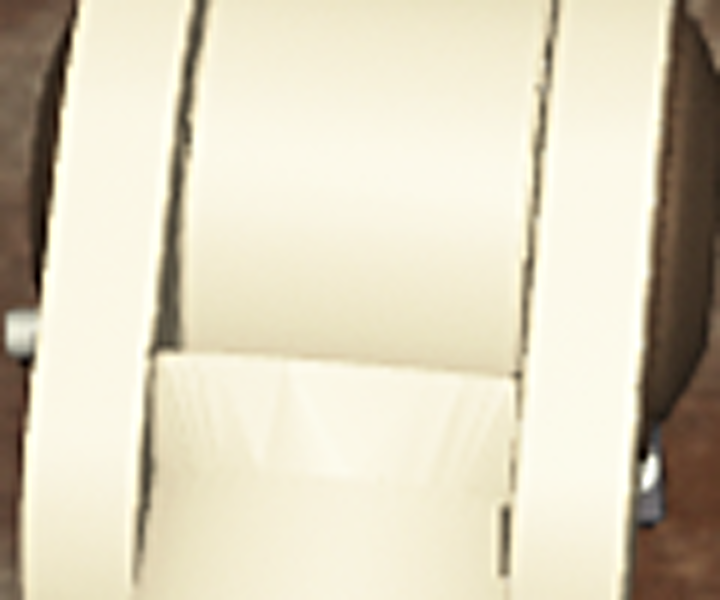

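>>> arm_command:
  motion:
    - [0.1, [0.002, 0.019, 0], [0, 0, 0.167]]
    - [0.1, [0.002, 0.019, 0], [0, 0, 0.167]]
    - [0.1, [0.002, 0.019, 0], [0, 0, 0.167]]
    - [0.1, [0, 0, 0], [0, 0, 0]]

```text
time: 9.38
ee_pos: [0.5203, -0.0426, 0.0809]
tcp_rot: [180.0, 0.0, -127.8]
wrist_force: [0.9, 6.5, 7.5]
opening: 0.018
```

>>> arm_command:
  motion:
    - [0.1, [0.002, 0.019, 0], [0, 0, 0.167]]
    - [0.1, [0, 0, 0], [0, 0, 0]]

```text
time: 9.62
ee_pos: [0.5199, -0.0422, 0.081]
tcp_rot: [-180.0, 0.1, -128.8]
wrist_force: [2.6, 5.2, 5.4]
opening: 0.0176
```

>>> arm_command:
  motion:
    - [0.5, [0, 0, 0], [0, 0, 0]]
    - [0.5, [0, 0, 0], [0, 0, 0]]
    - [0.5, [0, 0, 0], [0, 0, 0]]
    - [0.5, [0, 0, 0], [0, 0, 0]]

```text
time: 10.12
ee_pos: [0.5194, -0.0427, 0.0805]
tcp_rot: [180.0, -0.0, -128.8]
wrist_force: [-0.8, -0.0, -0.3]
opening: 0.0427
```

Run:
```python
from h import *
s=viewer.camera("side");crop("side",s,"s3.png",260,200,160,120,5)
o=bot.get_obs();print(o["ee_pos"],o["tcp_rot"],o["wrist_force"],o["opening"])
```

```text
[ 0.51947429 -0.04262822  0.08053685] [ 1.79988228e+02 -1.83646816e-02 -1.28834354e+02] [0.10737314 0.47545059 0.23463797] 0.04246660489073008
```

View pics/s3.png

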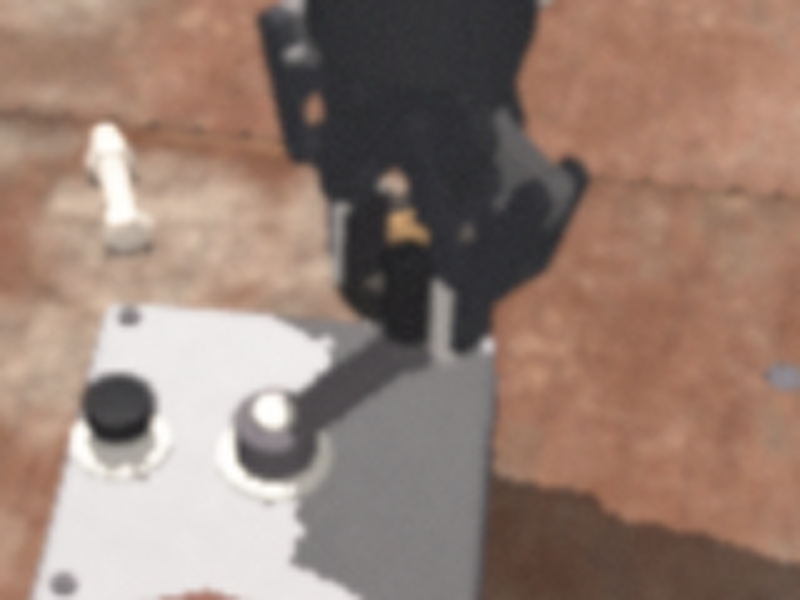

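```bash
cat >> h.py <<'E'
HUB=np.array([.558,.009])
def g5(a,b): return a/5+260-.4, b/5+200-.4
def hp(th,z,r=.065): return [HUB[0]+r*np.cos(np.radians(th)),HUB[1]+r*np.sin(np.radians(th)),z]
def c5(p):
    u,v=proj("side",p); return round((u+.4-260)*5,1),round((v+.4-200)*5,1)
E
python3 - <<'E'
from h import *
for th in (178.5,226,229,232,235): print(th,[c5(hp(th,z)) for z in(.073,.094,.113)],c5(hp(th,.071,.0325)))
E
```

```text
178.5 [(np.float64(460.4), np.float64(451.9)), (np.float64(463.4), np.float64(408.3)), (np.float64(466.2), np.float64(367.7))] (np.float64(365.8), np.float64(442.2))
226 [(np.float64(421.2), np.float64(346.4)), (np.float64(423.4), np.float64(303.1)), (np.float64(425.5), np.float64(262.8))] (np.float64(348.1), np.float64(388.8))
229 [(np.float64(415.1), np.float64(341.1)), (np.float64(417.2), np.float64(297.8)), (np.float64(419.2), np.float64(257.5))] (np.float64(345.0), np.float64(386.0))
232 [(np.float64(408.6), np.float64(336.0)), (np.float64(410.6), np.float64(292.8)), (np.float64(412.5), np.float64(252.5))] (np.float64(341.8), np.float64(383.4))
235 [(np.float64(401.8), np.float64(331.2)), (np.float64(403.7), np.float64(288.0)), (np.float64(405.4), np.float64(247.7))] (np.float64(338.4), np.float64(380.9))
```

>>> arm_command:
  motion:
    - [0.1, [0, 0, 0], [0, 0, 0]]
    - [0.1, [0, 0, 0], [0, 0, 0]]
    - [0.1, [0, 0, 0], [0, 0, 0]]
    - [0.1, [0, 0, 0], [0, 0, 0]]

```text
time: 10.68
ee_pos: [0.5195, -0.0425, 0.0807]
tcp_rot: [180.0, -0.0, -128.8]
wrist_force: [-0.7, 0.2, 0.8]
opening: 0.018
```

>>> arm_command:
  motion:
    - [0.1, [0.001, 0.038, 0], [0, 0, 0.333]]
    - [0.1, [0.001, 0.038, 0], [0, 0, 0.333]]
    - [0.1, [0.001, 0.038, 0], [0, 0, 0.333]]

```text
time: 11.05
ee_pos: [0.5151, -0.0388, 0.0809]
tcp_rot: [-179.9, 0.0, -135.0]
wrist_force: [6.4, -6.0, -2.1]
opening: 0.0179
```

>>> arm_command:
  motion:
    - [0.1, [0.001, 0.038, 0], [0, 0, 0.333]]
    - [0.1, [0.001, 0.038, 0], [0, 0, 0.333]]

```text
time: 11.3
ee_pos: [0.5114, -0.0355, 0.0808]
tcp_rot: [-179.9, 0.0, -139.0]
wrist_force: [2.0, -4.1, 0.9]
opening: 0.0182
```

>>> arm_command:
  motion:
    - [0.1, [0.001, 0.038, 0], [0, 0, 0.333]]
    - [0.1, [0.001, 0.038, 0], [0, 0, 0.333]]

```text
time: 11.55
ee_pos: [0.5078, -0.0317, 0.0808]
tcp_rot: [-180.0, -0.0, -143.0]
wrist_force: [-0.5, -1.7, 0.4]
opening: 0.0181
```

>>> arm_command:
  motion:
    - [0.1, [0.001, 0.038, 0], [0, 0, 0.333]]
    - [0.1, [0, 0, 0], [0, 0, 0]]

```text
time: 11.8
ee_pos: [0.5062, -0.0296, 0.0808]
tcp_rot: [180.0, -0.0, -144.8]
wrist_force: [-1.9, 0.2, 2.8]
opening: 0.0183
```

>>> arm_command:
  motion:
    - [0.5, [0, 0, 0], [0, 0, 0]]
    - [0.5, [0, 0, 0], [0, 0, 0]]
    - [0.5, [0, 0, 0], [0, 0, 0]]
    - [0.5, [0, 0, 0], [0, 0, 0]]

```text
time: 12.3
ee_pos: [0.5066, -0.0298, 0.0806]
tcp_rot: [180.0, -0.0, -144.8]
wrist_force: [0.0, 0.7, -0.2]
opening: 0.0425
```

Run:
```python
from h import *
s=viewer.camera("side");crop("side",s,"s4.png",260,200,160,120,5)
o=bot.get_obs();p=o["ee_pos"];print(p,o["tcp_rot"],np.degrees(np.arctan2(*(p[:2]-HUB)[::-1]))+360,o["opening"])
for th in range(208,230,3): print(th,[c5(hp(th,z)) for z in(.073,.094)],c5(hp(th,.071,.0325)))
```

```text
[ 0.50658671 -0.02985542  0.08063089] [ 1.79998659e+02 -4.38506180e-03 -1.44814254e+02] 217.08004279585157 0.042737415424918865
208 [(np.float64(449.9), np.float64(382.6)), (np.float64(452.6), np.float64(339.3))] (np.float64(361.9), np.float64(407.4))
211 [(np.float64(446.2), np.float64(376.1)), (np.float64(448.8), np.float64(332.8))] (np.float64(360.2), np.float64(404.1))
214 [(np.float64(442.0), np.float64(369.8)), (np.float64(444.6), np.float64(326.5))] (np.float64(358.2), np.float64(400.8))
217 [(np.float64(437.4), np.float64(363.6)), (np.float64(439.9), np.float64(320.3))] (np.float64(356.0), np.float64(397.7))
220 [(np.float64(432.4), np.float64(357.7)), (np.float64(434.8), np.float64(314.4))] (np.float64(353.5), np.float64(394.6))
223 [(np.float64(427.0), np.float64(351.9)), (np.float64(429.3), np.float64(308.6))] (np.float64(350.9), np.float64(391.6))
226 [(np.float64(421.2), np.float64(346.4)), (np.float64(423.4), np.float64(303.1))] (np.float64(348.1), np.float64(388.8))
229 [(np.float64(415.1), np.float64(341.1)), (np.float64(417.2), np.float64(297.8))] (np.float64(345.0), np.float64(386.0))
```

View pics/s4.png

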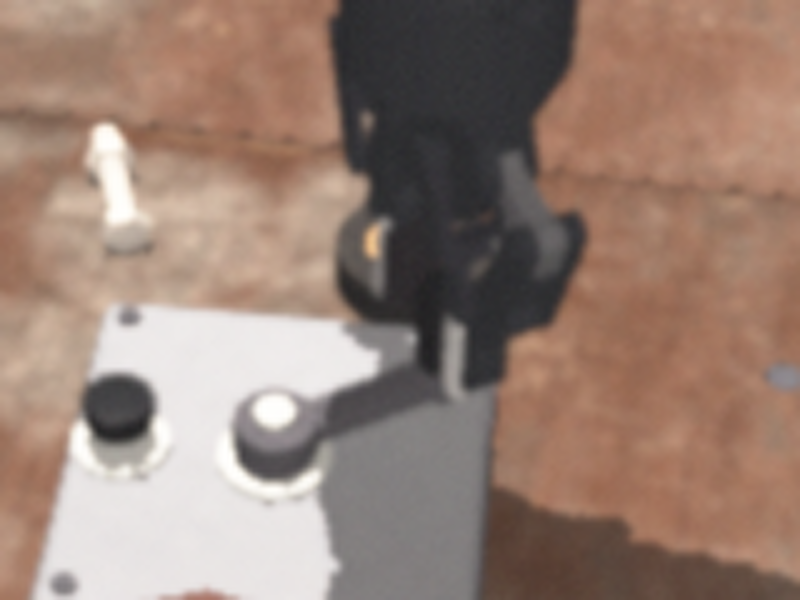

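```bash
cat >> h.py <<'E'
def lev(name,ths=()):
    s=viewer.camera("side"); c=s[255:305,300:365]
    c=cv2.resize(c,None,fx=12,fy=12,interpolation=cv2.INTER_CUBIC)
    c=np.clip(c.astype(float)*2.2,0,255).astype(np.uint8)
    for th,col in zip(ths,((0,0,255),(0,255,0),(255,0,0))):
        for t in (0,):
            a=np.array([proj("side",hp(th,.071,r)) for r in(.015,.06)]);a=((a-[300,255]+.5)*12).astype(int)
            cv2.line(c,tuple(map(int,a[0])),tuple(map(int,a[1])),col,1)
    cv2.imwrite("pics/"+name,c)
E
python3 - <<'E'
from h import *
lev("l4.png",(213,217,221))
E
```

```text
(no output)
```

View pics/l4.png

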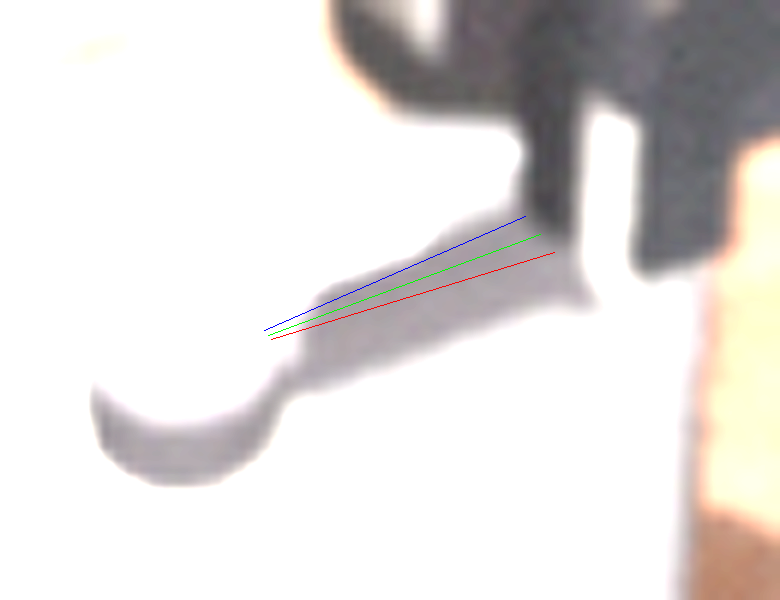

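>>> arm_command:
  motion:
    - [0.1, [0.001, 0.038, 0], [0, 0, 0.333]]
    - [0.1, [0, 0, 0], [0, 0, 0]]
    - [0.1, [0, 0, 0], [0, 0, 0]]
    - [0.1, [0, 0, 0], [0, 0, 0]]

```text
time: 12.9
ee_pos: [0.5052, -0.0281, 0.0808]
tcp_rot: [-180.0, 0.0, -146.8]
wrist_force: [-0.6, -0.8, 1.6]
opening: 0.0179
```

>>> arm_command:
  motion:
    - [0.1, [0.001, 0.038, 0], [0, 0, 0.333]]
    - [0.1, [0.001, 0.038, 0], [0, 0, 0.333]]
    - [0.1, [0.001, 0.038, 0], [0, 0, 0.333]]

```text
time: 13.28
ee_pos: [0.5017, -0.0227, 0.0808]
tcp_rot: [-179.9, -0.0, -152.9]
wrist_force: [1.2, -4.0, 1.0]
opening: 0.0181
```

>>> arm_command:
  motion:
    - [0.1, [0.001, 0.038, 0], [0, 0, 0.333]]
    - [0.1, [0.001, 0.038, 0], [0, 0, 0.333]]

```text
time: 13.52
ee_pos: [0.5, -0.0194, 0.0809]
tcp_rot: [-179.8, 0.0, -156.9]
wrist_force: [1.9, -6.0, 0.2]
opening: 0.0183
```

>>> arm_command:
  motion:
    - [0.1, [0.001, 0.038, 0], [0, 0, 0.333]]
    - [0.1, [0.001, 0.038, 0], [0, 0, 0.333]]

```text
time: 13.78
ee_pos: [0.4977, -0.0146, 0.0808]
tcp_rot: [-179.9, -0.0, -160.9]
wrist_force: [-0.2, -2.6, 1.3]
opening: 0.018
```

>>> arm_command:
  motion:
    - [0.1, [0.001, 0.038, 0], [0, 0, 0.333]]
    - [0.1, [0, 0, 0], [0, 0, 0]]

```text
time: 14.02
ee_pos: [0.4965, -0.0116, 0.0807]
tcp_rot: [179.9, -0.0, -162.8]
wrist_force: [-3.2, 4.2, 3.5]
opening: 0.018
```

>>> arm_command:
  motion:
    - [0.5, [0, 0, 0], [0, 0, 0]]
    - [0.5, [0, 0, 0], [0, 0, 0]]
    - [0.5, [0, 0, 0], [0, 0, 0]]
    - [0.5, [0, 0, 0], [0, 0, 0]]

```text
time: 14.52
ee_pos: [0.4968, -0.0119, 0.0807]
tcp_rot: [-180.0, 0.0, -162.8]
wrist_force: [-0.3, 0.3, 0.1]
opening: 0.0427
```

Run:
```python
from h import *
o=bot.get_obs();p=o["ee_pos"];print(p,o["tcp_rot"],np.degrees(np.arctan2(*(p[:2]-HUB)[::-1]))+360,o["opening"])
lev("l5.png",(193,197,201))
for th in range(190,210,3): print(th,(np.array(proj("side",hp(th,.08)))-[300,255]+.5)*12)
```

```text
[ 0.49681852 -0.01193619  0.08065933] [-1.79996565e+02  1.74519006e-03 -1.62791170e+02] 198.89085277372106 0.04271450549074806
190 [632.75668946 324.93438996]
193 [630.80307831 307.78150404]
196 [627.62150315 290.78259434]
199 [623.23181971 273.98179863]
202 [617.65672227 257.4219164 ]
205 [610.92157526 241.14433811]
208 [603.05424605 225.18898517]
```

View pics/l5.png

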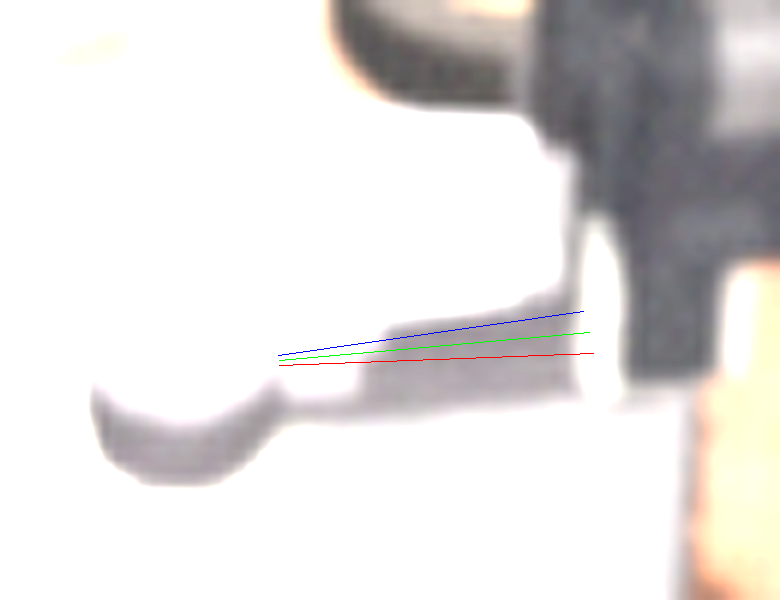

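>>> arm_command:
  motion:
    - [0.1, [0.001, 0.038, 0], [0, 0, 0.333]]
    - [0.1, [0, 0, 0], [0, 0, 0]]
    - [0.1, [0, 0, 0], [0, 0, 0]]
    - [0.1, [0, 0, 0], [0, 0, 0]]

```text
time: 15.08
ee_pos: [0.496, -0.0096, 0.0808]
tcp_rot: [180.0, 0.0, -164.8]
wrist_force: [-1.8, 2.6, 1.7]
opening: 0.0182
```

>>> arm_command:
  motion:
    - [0.1, [0.001, 0.038, 0], [0, 0, 0.333]]
    - [0.1, [0.001, 0.038, 0], [0, 0, 0.333]]
    - [0.1, [0.001, 0.038, 0], [0, 0, 0.333]]

```text
time: 15.45
ee_pos: [0.4945, -0.0039, 0.0808]
tcp_rot: [-179.9, 0.0, -170.9]
wrist_force: [-0.1, -5.2, 0.6]
opening: 0.0182
```

>>> arm_command:
  motion:
    - [0.1, [0.001, 0.038, 0], [0, 0, 0.333]]
    - [0.1, [0.001, 0.038, 0], [0, 0, 0.333]]

```text
time: 15.7
ee_pos: [0.4937, -0.0, 0.0808]
tcp_rot: [-179.8, 0.0, -174.9]
wrist_force: [-1.2, -5.5, 1.4]
opening: 0.0185
```

>>> arm_command:
  motion:
    - [0.1, [0.001, 0.038, 0], [0, 0, 0.333]]
    - [0.1, [0.001, 0.038, 0], [0, 0, 0.333]]

```text
time: 15.95
ee_pos: [0.4931, 0.0052, 0.0808]
tcp_rot: [-179.9, 0.0, -178.9]
wrist_force: [-1.1, -2.4, 0.6]
opening: 0.0181
```

>>> arm_command:
  motion:
    - [0.1, [0.001, 0.038, 0], [0, 0, 0.333]]
    - [0.1, [0.001, 0.038, 0], [0, 0, 0.333]]
    - [0.1, [0, 0, 0], [0, 0, 0]]

```text
time: 16.32
ee_pos: [0.493, 0.0105, 0.0808]
tcp_rot: [180.0, 0.0, 177.3]
wrist_force: [-1.7, 0.1, 2.3]
opening: 0.018
```

>>> arm_command:
  motion:
    - [0.5, [0, 0, 0], [0, 0, 0]]
    - [0.5, [0, 0, 0], [0, 0, 0]]
    - [0.5, [0, 0, 0], [0, 0, 0]]
    - [0.5, [0, 0, 0], [0, 0, 0]]

```text
time: 16.82
ee_pos: [0.493, 0.0104, 0.0806]
tcp_rot: [-180.0, -0.0, 177.2]
wrist_force: [-0.7, -0.3, 0.6]
opening: 0.0427
```

Run:
```python
from h import *
o=bot.get_obs();p=o["ee_pos"];print(p,o["tcp_rot"],np.degrees(np.arctan2(*(p[:2]-HUB)[::-1]))+360,o["opening"])
lev("l6.png",(175,178.5,182))
```

```text
[0.49295493 0.01040339 0.08064121] [-1.79998299e+02 -5.74941698e-04  1.77224218e+02] 538.76399769325 0.04270939531410251
```

View pics/l6.png

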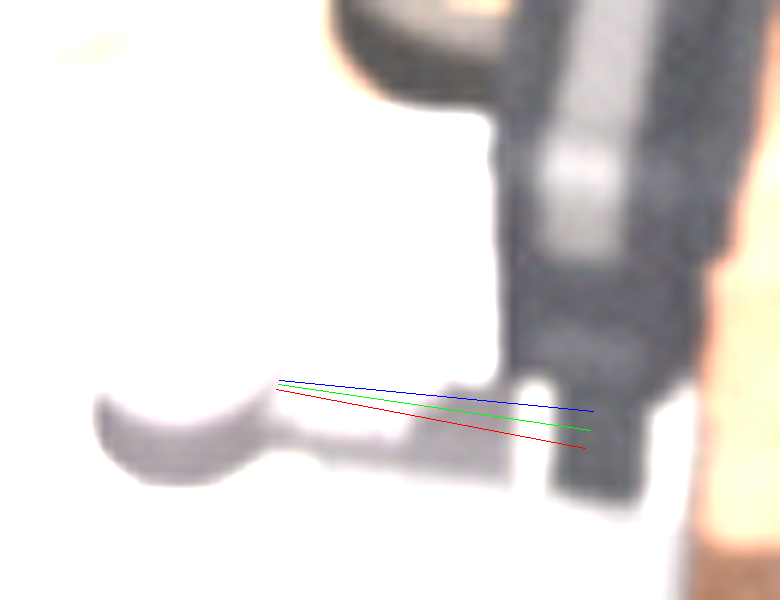

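>>> arm_command:
  motion:
    - [0.5, [0, 0, -0.3], [0, 0, 0]]
    - [0.5, [0, 0, -0.5], [0, 0, 0]]
    - [0.5, [0, 0, -0.5], [0, 0, 0]]
    - [0.5, [0, 0, -0.5], [0, 0, 0]]
    - [0.0, [0, 0, -0.2], [0, 0, 0]]
    - [0.0, [0, 0, 0], [0, 0, 0]]

```text
time: 17.62
ee_pos: [0.4933, 0.0105, 0.2014]
tcp_rot: [180.0, 0.1, 177.2]
wrist_force: [1.2, 0.5, -1.0]
opening: 0.0069
```

Run:
```python
from h import *
s=viewer.camera("side");crop("side",s,"s7.png",260,200,160,120,5);cv2.imwrite("pics/s7f.png",s)
s0=cv2.imread("pics/side0.png");m=cv2.absdiff(s,s0)[262:300,265:362].max(2);print((m>25).sum())
a=cv2.absdiff(s,s0);b=np.hstack([s0[240:340,260:370],s[240:340,260:370]]);cv2.imwrite("pics/cmp.png",cv2.resize(b,None,fx=3.5,fy=3.5))
```

```text
93
```

View pics/cmp.png

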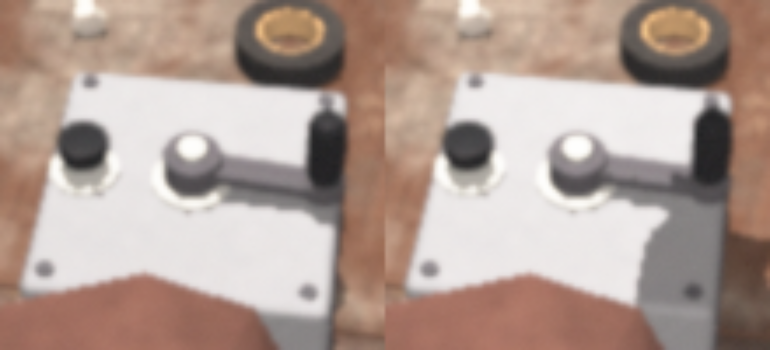

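>>> arm_command:
  motion:
    - [0.0, [-0.394, 0.022, 0], [0, 0, 0]]
    - [0.0, [-0.394, 0.022, 0], [0, 0, 0]]
    - [0.0, [-0.394, 0.022, 0], [0, 0, 0]]
    - [0.0, [-0.394, 0.022, 0], [0, 0, 0]]
    - [0.0, [-0.394, 0.022, 0], [0, 0, 0]]
    - [0.0, [0, 0, 0.5], [0, 0, 0]]
    - [0.0, [0, 0, 0.5], [0, 0, 0]]
    - [0.0, [0, 0, 0.5], [0, 0, 0]]
    - [0.0, [0, 0, 0.25], [0, 0, 0]]
    - [0.0, [0, 0, 0], [0, 0, 0]]

```text
time: 18.92
ee_pos: [0.6105, 0.0113, 0.0943]
tcp_rot: [-180.0, -0.2, 177.2]
wrist_force: [0.8, 0.1, 0.7]
opening: 0.0001
```

Run:
```python
from h import *
s=viewer.camera("side");crop("side",s,"s8.png",260,200,160,120,5)
o=bot.get_obs();print(o["ee_pos"],o["wrist_force"],o["opening"])
```

```text
[0.61115872 0.01132764 0.09567186] [ 0.1719438   0.6469757  -0.36516086] 0.00013183138519318822
```

View pics/s8.png

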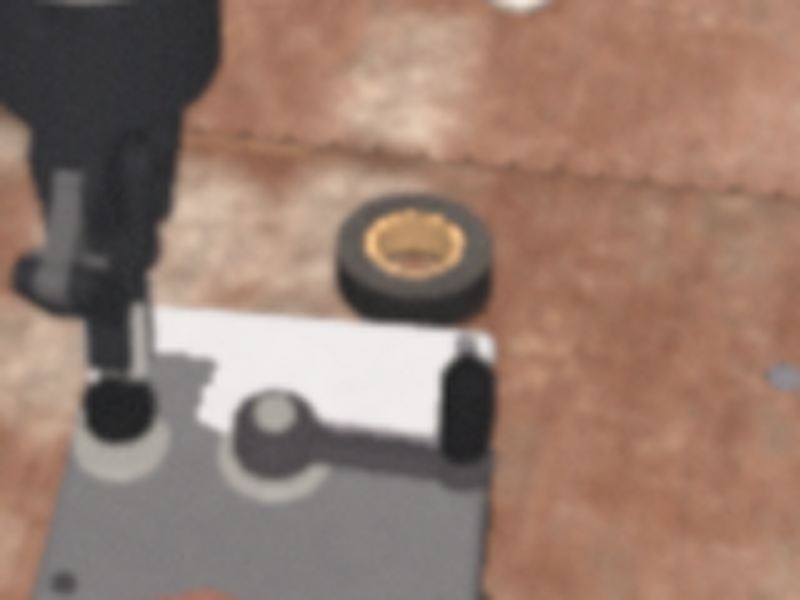

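>>> arm_command:
  motion:
    - [0.0, [0, 0, 0.06], [0, 0, 0]]
    - [0.0, [0, 0, 0.06], [0, 0, 0]]
    - [0.0, [0, 0, 0.06], [0, 0, 0]]
    - [0.0, [0, 0, 0.06], [0, 0, 0]]
    - [0.0, [0, 0, 0.06], [0, 0, 0]]
    - [0.0, [0, 0, 0.06], [0, 0, 0]]
    - [0.0, [0, 0, 0], [0, 0, 0]]

```text
time: 19.85
ee_pos: [0.6112, 0.0113, 0.0738]
tcp_rot: [-180.0, -0.0, 177.2]
wrist_force: [-0.1, -0.1, -0.2]
opening: 0.0
```

>>> arm_command:
  motion:
    - [0.0, [0, 0, 0.025], [0, 0, 0]]
    - [0.0, [0, 0, 0], [0, 0, 0]]

```text
time: 20.1
ee_pos: [0.6113, 0.0113, 0.0726]
tcp_rot: [180.0, 0.0, 177.2]
wrist_force: [-1.1, -0.1, 2.1]
opening: -0.0001
```

>>> arm_command:
  motion:
    - [0.0, [0, 0, 0.02], [0, 0, 0]]
    - [0.0, [0, 0, 0], [0, 0, 0]]

```text
time: 20.35
ee_pos: [0.6113, 0.0113, 0.072]
tcp_rot: [180.0, 0.0, 177.2]
wrist_force: [-1.7, 0.2, 7.5]
opening: 0.0
```

>>> arm_command:
  motion:
    - [0.0, [0, 0, 0.025], [0, 0, 0]]
    - [0.0, [0, 0, 0], [0, 0, 0]]

```text
time: 20.6
ee_pos: [0.6114, 0.0113, 0.0719]
tcp_rot: [180.0, 0.1, 177.2]
wrist_force: [-6.6, -0.9, 15.5]
opening: 0.0003
```

>>> arm_command:
  motion:
    - [0.0, [0, 0, 0.02], [0, 0, 0]]
    - [0.0, [0, 0, 0], [0, 0, 0]]

```text
time: 20.85
ee_pos: [0.6115, 0.0113, 0.0718]
tcp_rot: [180.0, 0.1, 177.2]
wrist_force: [-11.2, 0.2, 22.9]
opening: -0.0001
```

>>> arm_command:
  motion:
    - [0.0, [0, 0, -0.1], [0, 0, 0]]
    - [0.0, [0, 0, -0.4], [0, 0, 0]]
    - [0.0, [0, 0, -0.6], [0, 0, 0]]
    - [0.0, [0, 0, -0.6], [0, 0, 0]]
    - [0.0, [0, 0, -0.6], [0, 0, 0]]
    - [0.0, [0.5, 0, 0], [0, 0, 0]]
    - [0.0, [0.5, 0, 0], [0, 0, 0]]
    - [0.0, [0.5, 0, 0], [0, 0, 0]]
    - [0.0, [0.5, 0, 0], [0, 0, 0]]
    - [0.0, [0.5, 0.2, 0], [0, 0, 0]]
    - [0.0, [0.5, 0.4, 0], [0, 0, 0]]
    - [0.0, [0.5, 0.4, 0], [0, 0, 0]]

```text
time: 22.35
ee_pos: [0.4036, 0.0819, 0.2064]
tcp_rot: [180.0, -0.0, 177.2]
wrist_force: [-0.0, -0.3, 0.2]
opening: -0.0004
```

>>> arm_command:
  motion:
    - [0.0, [0.5, 0.4, 0], [0, 0, 0]]
    - [0.0, [0.5, 0.4, 0], [0, 0, 0]]
    - [0.0, [0.3, 0.5, 0], [0, 0, 0]]
    - [0.0, [0.2, 0.5, 0], [0, 0, 0]]
    - [0.0, [0, 0.5, 0], [0, 0, 0]]
    - [0.0, [0, 0, 0], [0, 0, 0]]
    - [0.0, [0, 0, 0], [0, 0, 0]]

```text
time: 23.22
ee_pos: [0.3212, 0.2233, 0.2065]
tcp_rot: [-180.0, -0.0, 177.2]
wrist_force: [-0.4, -0.9, 0.2]
opening: 0.0002
```

Run:
```python
from h import *
print(bot.get_obs()["wrist_force"])
S=[]
for n in("top","side"):
    s=viewer.camera(n);cv2.imwrite(f"pics/{n}9.png",s);S.append(s)
t0=cv2.imread("pics/top0.png");s0=cv2.imread("pics/side0.png")
A=lambda i:i[140:290,165:475]
cv2.imwrite("pics/cmp9t.png",cv2.resize(np.vstack([A(t0),A(S[0])]),None,fx=1.95,fy=1.95))
B=lambda i:i[240:340,260:370]
cv2.imwrite("pics/cmp9s.png",cv2.resize(np.hstack([B(s0),B(S[1])]),None,fx=3.5,fy=3.5))
```

```text
[-0.39683076 -0.87919738  0.1537458 ]
```

View pics/cmp9t.png

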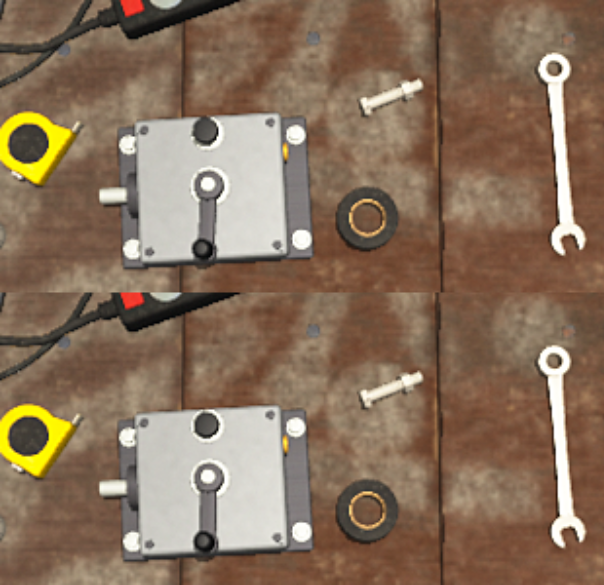

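View pics/cmp9s.png

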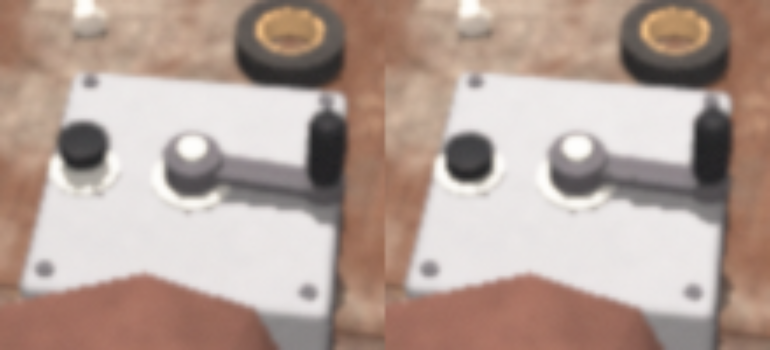

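```bash
python3 -c "
from workcell import bot
print(bot.job_done())"
```

```text
the job is handed in; nothing more can be done
None
```

The selector is set to its third feed and the lock button is fully down. I handed the job in after about 23 s of the 72 s, with the arm clear of everything.

- **End stop:** I gripped the handle and led the lever anticlockwise until it stopped, at about 233° around the hub. The force at the grip rose steadily to about 14 N. That is above the 10 N you called plenty but well under 25 N, and more than the 7 N a click can resist with. When I opened the grip there, the lever stayed put.
- **Three clicks:** I turned the lever clockwise one click at a time, opening the grip after each so it could settle. It came to rest at about 215°, 196° and 178.5°, so the clicks were about 18°, 19° and 17.5°, all within the 14–22° range. The third notch is the one the lever started in, which fits a start in one of the last four positions.
- **Lock button:** I pressed it until it bottomed at 72 mm over the bench, with about 23 N at the end. The final side picture shows it down.
- **Final pictures:** The lever is still in its notch, and the tape roll, bolt, tape measure and spanner look unmoved next to the first pictures.
- **Less exact readings:** With the gripper in the way, the lever angles at the first two clicks are good to only about 2°. While I led the lever anticlockwise there was also some sideways and vertical force, up to about 13 N, because the handle was held slightly off its true arc.

No check failed or disagreed.

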